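Hold the slicer's pusher home in its feed chute

TASK

Get the vegetable slicer ready for a test run: slide the black dust cover on top of it all the way open, then take the orange pusher and pass it, foot first, down the narrow feed chute until its collar sits on the chute's mouth. A spring in the chute pushes it back up, so finish while still gripping the pusher and holding it pressed fully home; leave the mug, the jar and the canister where they stand.

Things in the scene. Friction and masses are not known exactly. Their poses are not given: they have to be found in the camera images.
- slicer: White and grey vegetable slicer, fixed. Base 310 x 190 mm, round clear bowl, motor block 117 mm high on the +x side, feed chute with a grey deck on top, 150 mm above the worktop. Origin on the worktop under the chute's centre; x: to the motor, along the slot's long side; y: the way the cover slides open; z up. Only the cover and the rails stand higher than the deck.
- mouth (a point): Centre of the chute's mouth, level with the deck's top; axes as the slicer's. Slot 58 mm (x) by 32 mm (y), straight walls, 2 mm bevel at the mouth, 97 mm deep. From here the deck reaches 37 mm to -y, 98 mm to +y, 48 mm to either side in x; two steel rails 5 mm high run along y, 42 to 48 mm off in x.
- cover (a joint): How far the black dust cover has slid (m): 0 closed, right over the mouth; 0.07 fully open, at the stop, moved to the slicer's +y. It starts between 0 and 0.02, covering most of the slot. It stays where it is left; sliding it takes about 2 N.
- cover_fin (a point): Top centre of the cover's upright grip fin, 40 mm above the deck. The fin is 30 mm long (slicer x), 10 mm thick (slicer y, the sliding direction) and 34 mm high; it stands on the cover plate, 82 x 46 x 6 mm, which lies on the deck.
- spring_plate (a joint): How far the yellow spring plate inside the chute is pressed down (m): 0 free, its top 73 mm below the mouth; 0.012 when the pusher's collar sits on the deck. The spring pushes up with about 4.5 N at 0 and 8 N at 0.012, more than the pusher's weight.
- pusher: Orange pusher, upright and loose on the worktop, 143 mm tall, about 0.2 kg. Origin: centre of its foot, z up. Blade 56 (x) by 30 mm (y), z = 0 to 85 mm, lower edges rounded by 5 mm; collar 74 x 44 mm, z = 85 to 95; white handle 34 (x) by 22 mm (y), z = 95 to 143. Half a turn looks the same. It fits the slot (1 mm free each side) with its x along the slicer's x.
- mug: Blue mug, 76 mm across, 92 mm high, with a handle; origin at the centre of its underside. Bystander.
- jar: Amber jar with white cap, 68 mm across, 85 mm high; origin at the centre of its underside. Bystander.
- canister: White canister, 84 mm across, 95 mm high; origin at the centre of its underside. Bystander.
Things that resemble listed ones, but are neither listed nor needed, are in the scene too. Of the things like the pusher, leave any that is purple, turquoise or yellow; of the rest the smaller one is meant.

How it is judged:
On the way, in this order (a step that is already met when the one before it is completed fails the run):
1. the dust cover is slid all the way open (within 10 mm of its stop) (value of joint cover above 0.06 m), for 0.2 s.
2. the pusher's foot is inside the chute, 20 mm or more below the mouth (z of pusher in the frame of mouth below -0.02 m and horizontal distance between pusher and mouth below 0.008 m and angle between pusher's own z axis and vertical below 0.2 rad), for 0.1 s.
At the end, for the whole second after the job is handed in: Gripper holds the pusher (over 2 N) at rest: collar within 4 mm of the deck, foot within 5 mm of the chute axis, upright to 0.08 rad, in line with the slot to 0.12 rad, plate down 8 mm or more; cover within 10 mm of its open stop; mug, jar, canister within 30 mm of their places (z of pusher in the frame of mouth below -0.081 m and horizontal distance between pusher and mouth below 0.005 m and angle between the x axis of pusher and the x axis of slicer, either way round below 0.12 rad and angle between pusher's own z axis and vertical below 0.08 rad and value of joint spring_plate above 0.008 m and value of joint cover above 0.06 m and contact force between the fingers and pusher above 2 N and linear speed of pusher below 0.02 m/s and distance of each of mug, jar, canister from where it was at the start of the episode below 0.03 m); the arm keeps its last pose, push and grip.
It fails at once if the mug is shifted by more than 30 mm or tipped (distance of mug from where it was at the start of the episode above 0.03 m or angle between mug's own z axis and vertical above 0.35 rad).
It fails at once if the jar is shifted by more than 30 mm or tipped (distance of jar from where it was at the start of the episode above 0.03 m or angle between jar's own z axis and vertical above 0.35 rad).
It fails at once if the canister is shifted by more than 30 mm or tipped (distance of canister from where it was at the start of the episode above 0.03 m or angle between canister's own z axis and vertical above 0.35 rad).
It also fails if it takes over 67 s, if anything falls off the work surface, if the arm or the gripper's body presses on something with over 40 N, if the wrist force passes 120 N, or if a joint passes its speed limit or range.

ROBOT

A 6-joint arm with a two-finger parallel gripper is mounted at the origin on the work surface. World frame = base frame: x ahead of the robot, y to its left, z up, the work surface at z = 0. Lengths are in m, angles in rad, forces in N, time in s.
With the tool pointing down it reaches from about 0.35 to 0.975 m from the base axis. Payload 17.4 kg.
Tool frame: the origin (TCP) lies midway between the tips of the shut fingers; the grasp point (between the pads) lies 19 mm behind it; x points along the fingers, y is the direction in which the jaws open and shut, and the axes are right-handed (so a half turn about x gives the same grasp; the last joint's range is limited). The gripper opens to 85 mm and grips with 20 to 120 N. Pads are 22 mm wide; open, the fingers measure 114 mm over their backs; the gripper's body (76 mm by 85 mm) begins 54 mm behind the grasp point. The pads swing forward as they close: fully open they stand 13 mm farther back than shut.
Start: joints at [-0.038, 0.116, 1.442, -0, 1.584, -0.038], TCP at [0.675, -0, 0.231] pointing down, gripper open.
Joint ranges: [-2.83, 2.83], [-0.83, 2.19], [0.07, 2.5], [-1.14, 4.28], [0.01, 3], [-2.97, 2.97]. Speed limits (rad/s): [1.89, 1.89, 2.22, 3.14, 3.14, 3.14].

INTERFACE

Orientations are given as a 3x3 rotation matrix whose columns are the frame's x, y, z axes.
In Python, from station import env gives the robot as it stands.
- The arm moves only by the tool servo_tool, never from a script. Its argument "rows" is one flat list of numbers, 5 for each row, row after row: the closure, from 0 (fully open) to 1 (shut), then the shift along the tool's x, y, z in cm, then the turn about the tool's x in degrees. In form: [grip, x, y, z, roll, grip, x, y, z, roll, ...]. A call has 1 to 5 rows; each row shifts and turns the commanded pose from where the row before left it, along the tool's axes as they then stand; what a row does not reach is not made up. A row lasts 1/12 s, in which the tool goes at most 41.7 mm and 7.16 degrees, less where a joint would pass 70% of its speed; a pose out of reach is approached as far as the arm can. A call is refused whole if a number of a shift passes 4.17 or a number of a turn 7.16, either way. A call with a gripper value outside its range is refused whole. The fingers move at their own pace and stop on an object; "grip_force" is the grip in N (left out, the last holds). Time passes only in rows, so rows that do not move let the fingers close. It gives the time, the measured TCP pose, the force and the opening at its end, in the units of the state.
- env.read_state(): the state, without advancing time (a new reading comes with each control period).
- env.capture(name): name is "scene" or "side" or "wrist"; returns the picture (480x640x3 uint8, red, green, blue); there is no depth.
- env.camera_params(name): a dict with "vertical_fov" (degrees; the focal length in pixels is half the picture's height over the tangent of half this angle, whatever the lens; pixels are square), "cx", "cy" (the principal point, pixels), "extrinsics" (4x4, takes a point from camera to world coordinates); the wrist camera has in their place "mount" (4x4, takes a point from camera to tool coordinates, whose origin is the TCP and whose axes are the tool frame's). Camera axes: x right, y down, z forward; pixel columns grow to the right and rows downward; lengths in m; the calibration is good to about 2 mm. A picture is of the moment at which its call begins: read the wrist's pose just before it. camera_params takes no time and is no camera call.
- env.close_job(): hands the job in, once; it reports no verdict.
The state is a dict: "time": time; "qpos": joint angles; "qvel": joint speeds; "effort": joint torques, N m; "position": TCP position; "ee_rot": TCP orientation; "contact_force": force on the tool from outside, world axes, zero at the start; "moment": the same for the moment, N m; "finger_gap": finger opening in m.
Only numpy, scipy, OpenCV 4.12 (cv2) and the standard library are available. Lean on these libraries where they do the work, as an engineer would, in place of code of your own. Each camera call takes 0.05 s, during which the arm holds its last target.

## Working session

There is one attempt and no reset: what is moved stays moved. The work goes in short steps, Python scripts to look and compute and a tool call to move; the robot and the scene stay as the last step left them, time stands still between calls to the robot, and variables do not carry over. Pictures are saved under pics/ and viewed, and the job is handed in when it is done.

Besides the shell and the picture viewer there is one more tool, called after "Call:" by a JSON object that holds its "api" and its "payload", one argument or row to a line. servo_tool: Moves the arm, as the interface text tells. Its arguments: {"type":"object","properties":{"rows":{"type":"array","items":{"type":"number"}},"grip_force":{"type":"number"}},"required":["rows"]}

```bash
mkdir -p pics; cat > h.py <<'E'
import numpy as np, cv2
from station import env
def cap(n,f):
    s=env.read_state(); im=env.capture(n); cv2.imwrite('pics/'+f+'.png',im[:,:,::-1]); return im,s
def cam(n,s=None):
    p=env.camera_params(n); f=240/np.tan(np.radians(p['vertical_fov'])/2)
    if 'extrinsics' in p: T=np.array(p['extrinsics'])
    else:
        W=np.eye(4);W[:3,:3]=s['ee_rot'];W[:3,3]=s['position'];T=W@np.array(p['mount'])
    return f,p['cx'],p['cy'],T
def ray(c,u,v):
    f,cx,cy,T=c; d=T[:3,:3]@np.array([(u-cx)/f,(v-cy)/f,1]); return T[:3,3],d/np.linalg.norm(d)
def plane(c,u,v,z):
    o,d=ray(c,u,v); return o+d*(z-o[2])/d[2]
def proj(c,P):
    f,cx,cy,T=c; q=T[:3,:3].T@(np.array(P)-T[:3,3]); return q[0]/q[2]*f+cx,q[1]/q[2]*f+cy
E
python3 - <<'E'
from h import *
print(env.read_state())
for n in ('scene','side','wrist'): 
    cap(n,n+'0'); print(n,env.camera_params(n))
E
```

```text
{'time': 0.0, 'qpos': array([-3.77960620e-02,  1.16475158e-01,  1.44225049e+00, -1.63206045e-05,
        1.58397026e+00, -3.78436155e-02]), 'qvel': array([ 5.18212552e-04,  2.94523564e-04, -4.34260672e-05, -6.23886973e-04,
       -9.53677547e-04,  7.53209219e-04]), 'effort': array([-3.01628024e-03, -7.32023120e+01, -6.32483125e+01, -3.67824050e-04,
        6.55109907e-03, -4.52531231e-05]), 'position': array([ 6.74822160e-01, -4.27868442e-06,  2.30578638e-01]), 'ee_rot': array([[-1.10308750e-03,  9.99999390e-01,  4.73334721e-05],
       [ 2.53813764e-05,  4.73614988e-05, -9.99999999e-01],
       [-9.99999391e-01, -1.10308630e-03, -2.54336048e-05]]), 'contact_force': array([ 0.45886605, -0.43099808, -0.41281982]), 'moment': array([-0.01344575, -0.06988958,  0.00568486]), 'finger_gap': 0.08533452363445714}
scene {'vertical_fov': 51.46945062844297, 'cx': 327.7596245468334, 'cy': 238.47309760673878, 'extrinsics': array([[ 6.96430520e-01,  4.05902924e-01, -5.91800091e-01,
         1.23389639e+00],
       [ 7.17623987e-01, -3.94588874e-01,  5.73860117e-01,
        -4.93216120e-01],
       
[... 260 characters left out ...]
xtrinsics': array([[-0.97934502, -0.10957006,  0.16993448,  0.40421984],
       [-0.20196871,  0.56997089, -0.79645579,  0.97950559],
       [-0.00959   , -0.81432646, -0.58032787,  0.73981474],
       [ 0.        ,  0.        ,  0.        ,  1.        ]])}
wrist {'vertical_fov': 67.53765274727066, 'cx': 320.146802102609, 'cy': 241.35384107508733, 'mount': array([[-1.39833456e-03, -2.78992579e-01,  9.60292240e-01,
        -1.43439342e-01],
       [ 9.99998920e-01,  4.48654122e-05,  1.46918835e-03,
        -6.74339261e-04],
       [-4.52976553e-04,  9.60293257e-01,  2.78992215e-01,
        -7.02370067e-02],
       [ 0.00000000e+00,  0.00000000e+00,  0.00000000e+00,
         1.00000000e+00]])}
```

View pics/scene0.png

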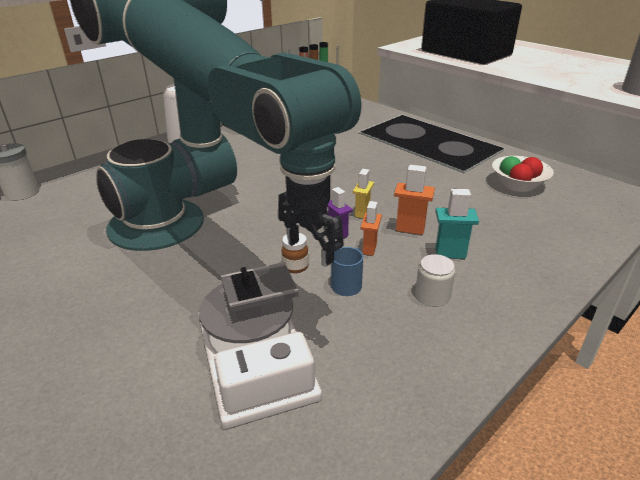

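View pics/side0.png

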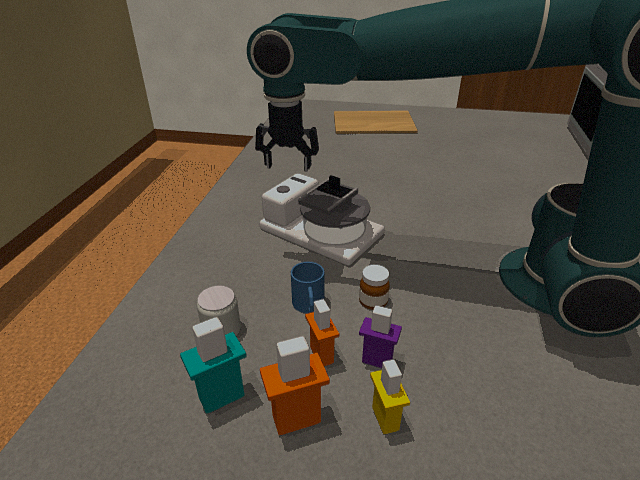

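View pics/wrist0.png

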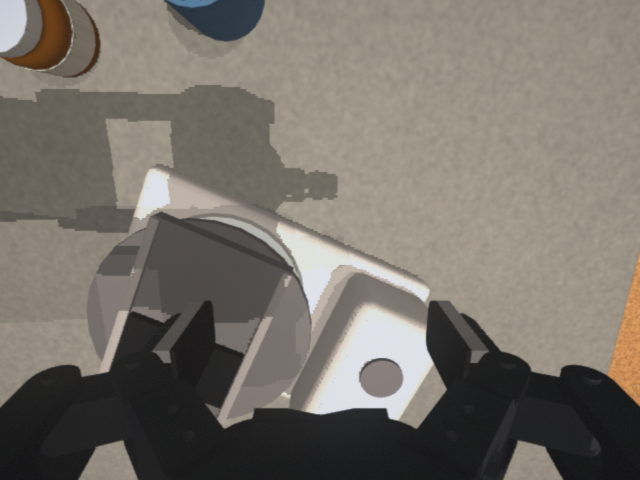

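The scene view shows the slicer at (250,330), its cover fin at (247,278) and the small orange pusher at (371,230). The large orange one at (414,205) is a decoy. The mug is at (347,272). I'll zoom in to measure.

```bash
python3 - <<'E'
import cv2,numpy as np
a=cv2.imread('pics/scene0.png');b=cv2.imread('pics/side0.png')
cv2.imwrite('pics/z1.png',cv2.resize(a[250:340,190:310],None,fx=6,fy=6,interpolation=2))
cv2.imwrite('pics/z2.png',cv2.resize(b[165:245,290:390],None,fx=7,fy=7,interpolation=2))
cv2.imwrite('pics/z3.png',np.hstack([cv2.resize(a[190:270,350:400],None,fx=7,fy=7,interpolation=2),cv2.resize(b[290:370,295:350],None,fx=7,fy=7,interpolation=2)]))
E
```

```text
(no output)
```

View pics/z1.png

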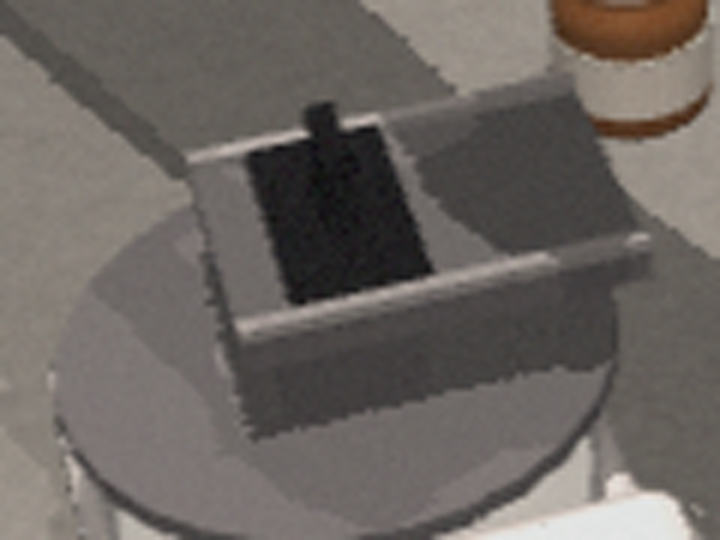

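View pics/z2.png

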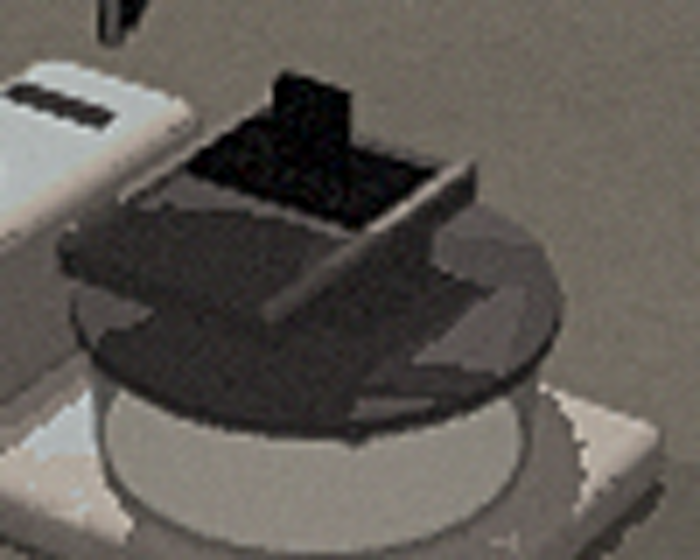

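View pics/z3.png

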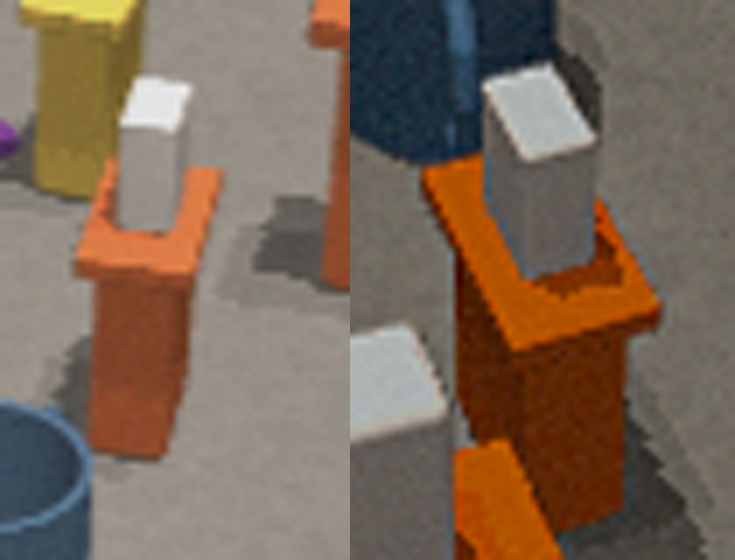

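```bash
python3 - <<'E'
from h import *
s=env.read_state()
S=cam('scene');D=cam('side');W=cam('wrist',s)
def p(c,z,pts,o=(0,0),k=1):
    r=[plane(c,o[0]+u/k,o[1]+v/k,z) for u,v in pts]
    for q in r: print(np.round(q,4))
    return r
print('scene rails A(-x,-y) B(+x,-y) C(-x,+y) E(+x,+y)')
r=p(S,.155,[(188,158),(238,328),(570,78),(648,240)],(190,250),6)
A,B,C,E=[q[:2] for q in r]
print([np.linalg.norm(x) for x in (B-A,C-A,E-B,E-C)])
for d in (C-A,E-B,): print(np.degrees(np.arctan2(d[1],d[0])))
print('wrist deck +y corners'); p(W,.15,[(158,215),(292,269)])
print('side rail ends'); p(D,.155,[(266,318),(472,165),(65,235)],(290,165),7)
print('plate corners scene z.156'); p(S,.156,[(247,155),(383,125),(432,270),(290,303)],(190,250),6)
print('plate side'); p(D,.156,[(188,165),(362,225),(440,170)],(290,165),7)
print('fin top scene');p(S,.19,[(305,103),(333,100),(338,118),(312,122)],(190,250),6)
print('fin top side');p(D,.19,[(275,72),(352,90)],(290,165),7)
print('pusher handle top scene');r=p(S,.143,[(135,75),(192,87),(180,130),(120,122)],(350,190),7);print(np.mean(r,0))
print('side');r=p(D,.143,[(134,82),(197,65),(245,135),(180,158)],(295,290),7);print(np.mean(r,0))
print('collar scene z.095');p(S,.095,[(110,160),(222,170),(192,272),(77,262)],(350,190),7)
print('collar side');p(D,.095,[(423-350,172),(660-350,303),(518-350,345)],(295,290),7)
E
```

```text
scene rails A(-x,-y) B(+x,-y) C(-x,+y) E(+x,+y)
[ 0.5219 -0.1015  0.155 ]
[ 0.6038 -0.1385  0.155 ]
[0.5773 0.0191 0.155 ]
[ 0.6613 -0.0187  0.155 ]
[np.float64(0.08984353926060488), np.float64(0.13271540571224535), np.float64(0.1328906769104074), np.float64(0.09207990736931049)]
65.30349537888537
64.33974502726606
wrist deck +y corners
[0.5712 0.0225 0.15  ]
[ 0.6558 -0.0141  0.15  ]
side rail ends
[0.5693 0.031  0.155 ]
[ 0.513  -0.0919  0.155 ]
[ 0.6511 -0.0123  0.155 ]
plate corners scene z.156
[ 0.5355 -0.087   0.156 ]
[ 0.5542 -0.0444  0.156 ]
[ 0.6252 -0.0787  0.156 ]
[ 0.6065 -0.1205  0.156 ]
plate side
[ 0.6172 -0.0704  0.156 ]
[ 0.5463 -0.0377  0.156 ]
[ 0.524 -0.084  0.156]
fin top scene
[ 0.564  -0.0798  0.19  ]
[ 0.5691 -0.0723  0.19  ]
[ 0.5779 -0.0768  0.19  ]
[ 0.5737 -0.0841  0.19  ]
fin top side
[ 0.5872 -0.0854  0.19  ]
[ 0.5569 -0.0764  0.19  ]
pusher handle top scene
[0.5136 0.3536 0.143 ]
[0.5339 0.362  0.143 ]
[0.5509 0.336  0.143 ]
[0.5322 0.3248 0.143 ]
[0.53265261 0.34409517 0.143     ]
side
[0.5398 0.3438 0.143 ]
[0.5243 0.3339 0.143 ]
[0.5067 0.3584 0.143 ]
[0.522  0.3703 0.143 ]
[0.52315888 0.3516129  0.143     ]
collar scene z.095
[0.496  0.3624 0.095 ]
[0.5302 0.3873 0.095 ]
[0.5685 0.3265 0.095 ]
[0.5351 0.3016 0.095 ]
collar side
[0.5601 0.3327 0.095 ]
[0.4863 0.3695 0.095 ]
[0.5211 0.3918 0.095 ]
```

Call:
{"api": "servo_tool", "payload": {
  "rows": [0, -1.7, -2.6, 2.1, 0, 0, -1.7, -2.6, 2.1, 0, 0, -1.7, -2.6, 2.1, 0, 0, -1.7, -2.6, 2.1, 0, 0, 0, 0, 0, -7.1]
}}

```text
time: 0.57
position: [0.5685, -0.0866, 0.3038]
ee_rot: [[0.005, 0.993, 0.119], [-0.002, 0.119, -0.993], [-1.0, 0.004, 0.002]]
contact_force: [1.2, -0.1, 0.2]
finger_gap: 0.0853
```

Call:
{"api": "servo_tool", "payload": {
  "rows": [0, 0, 0, 0, -7.1, 0, 0, 0, 0, -7.1, 0, 0, 0, 0, -7.1, 0, 0, 0, 0, -7.1, 0, 0, 0, 0, -7.1]
}}

```text
time: 0.98
position: [0.5709, -0.084, 0.2991]
ee_rot: [[-0.0, 0.732, 0.681], [0.0, 0.681, -0.732], [-1.0, -0.0, -0.0]]
contact_force: [-0.1, 1.1, -1.2]
finger_gap: 0.0853
```

Call:
{"api": "servo_tool", "payload": {
  "rows": [0, 0, 0, 0, -7.1, 0, 0, 0, 0, -7.1, 0, 0, 0, 0, -7.1, 0, 0, 0, 0, -1, 0, 0, 0, 0, 0]
}}

```text
time: 1.4
position: [0.5709, -0.084, 0.2991]
ee_rot: [[-0.0, 0.426, 0.905], [0.0, 0.905, -0.426], [-1.0, -0.0, -0.0]]
contact_force: [-0.2, 0.3, -0.7]
finger_gap: 0.0853
```

```bash
python3 - <<'E'
from h import *
im,s=cap('wrist','w1');print(s['position'],np.round(s['ee_rot'],4))
E
```

```text
[ 0.57094742 -0.08399899  0.29912689] [[-3.000e-04  4.262e-01  9.046e-01]
 [ 1.000e-04  9.046e-01 -4.262e-01]
 [-1.000e+00 -1.000e-04 -3.000e-04]]
```

View pics/w1.png

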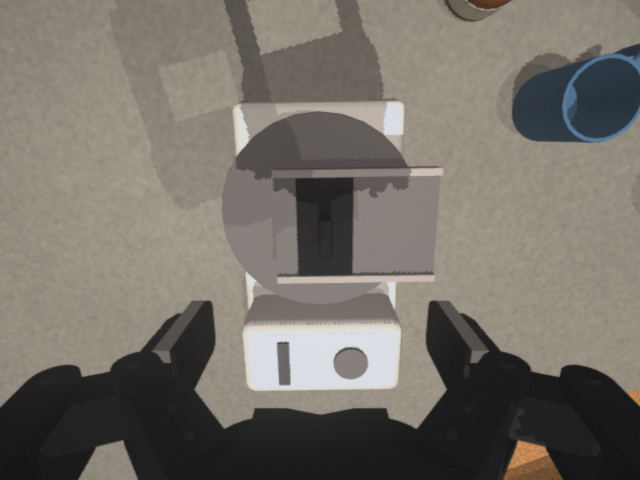

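The slicer lies square in the view: the deck's rails run at rows 172 and 278, and the cover plate spans columns 297–353. The fin is near (326,238). I'll zoom for sub-pixel points.

```bash
python3 - <<'E'
from h import *
a=cv2.imread('pics/w1.png')
z=cv2.resize(a[155:290,260:450],None,fx=4,fy=4,interpolation=2)
z=np.clip(z.astype(float)*1.8,0,255).astype('uint8'); cv2.imwrite('pics/z4.png',z)
E
```

```text
(no output)
```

View pics/z4.png

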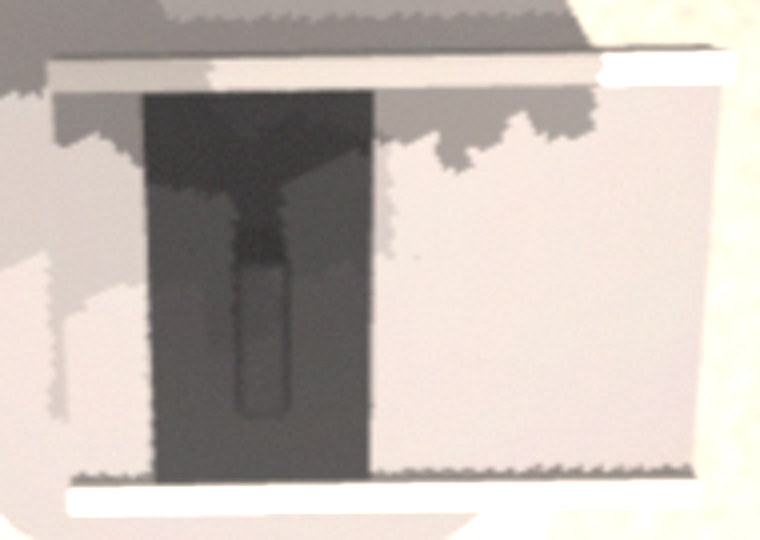

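```bash
python3 - <<'E'
from h import *
s=env.read_state();W=cam('wrist',s);R=s['ee_rot'];t=s['position']
g=lambda u,v,z: plane(W,260+u/4,155+v/4,z)
def show(n,pts):
    for q in pts: print(n,np.round(q,4),'tool',np.round(R.T@(q-t),4))
r=[g(47,60,.155),g(735,48,.155),g(697,507,.155),g(67,515,.155)]
show('rail',r)
print([np.linalg.norm(r[i]-r[(i+1)%4]) for i in range(4)])
for d in (r[1]-r[0],r[2]-r[3]): print('ydir',np.degrees(np.arctan2(d[1],d[0])))
dx=r[3]-r[0];print('xdir',np.degrees(np.arctan2(dx[1],dx[0])))
c=np.mean(r,0); yd=np.radians(64.8);y=np.array([np.cos(yd),np.sin(yd),0])
print('mouth',c-y*.0305)
f=[g(235,265,.19),g(290,265,.19),g(290,413,.19),g(235,413,.19)];show('fin',f);show('finc',[np.mean(f,0)])
pl=[g(143,93,.156),g(374,93,.156),g(370,480,.156),g(155,482,.156)];show('plate',pl);show('platec',[np.mean(pl,0)])
E
```

```text
rail [ 0.5129 -0.0995  0.155 ] tool [ 0.1442 -0.0388 -0.0459]
rail [0.5687 0.024  0.155 ] tool [ 0.1442  0.0967 -0.0482]
rail [ 0.6572 -0.0165  0.155 ] tool [0.1442 0.0979 0.0491]
rail [ 0.6007 -0.1403  0.155 ] tool [ 0.1442 -0.0381  0.051 ]
[np.float64(0.1355430891777539), np.float64(0.0973517046725972), np.float64(0.1360673460138), np.float64(0.09683477123482657)]
ydir 65.6776851593893
ydir 65.45835145479215
xdir -24.90832449095516
mouth [ 0.57188218 -0.08565003  0.155     ]
fin [ 0.5589 -0.0801  0.19  ] tool [ 0.1092 -0.0017 -0.0126]
fin [ 0.5631 -0.0712  0.19  ] tool [ 0.1092  0.0082 -0.0126]
fin [ 0.5887 -0.083   0.19  ] tool [0.1092 0.0085 0.0156]
fin [ 0.5843 -0.0922  0.19  ] tool [ 0.1092 -0.0017  0.0156]
finc [ 0.5738 -0.0816  0.19  ] tool [0.1092 0.0033 0.0015]
plate [ 0.5267 -0.0851  0.156 ] tool [ 0.1432 -0.02   -0.0395]
plate [ 0.5462 -0.0438  0.156 ] tool [ 0.1432  0.0257 -0.0396]
plate [ 0.6209 -0.0777  0.156 ] tool [0.1432 0.0271 0.0425]
plate [ 0.6016 -0.1195  0.156 ] tool [ 0.1432 -0.0189  0.0429]
platec [ 0.5739 -0.0815  0.156 ] tool [0.1432 0.0035 0.0016]
```

Call:
{"api": "servo_tool", "payload": {
  "rows": [0.3, 3.4, 0.33, 0.15, -0.5, 0.3, 3.4, 0, 0, 0, 0.3, 3.4, 0, 0, 0, 0.3, 3.4, 0, 0, 0, 0.3, 0, 0, 0, 0],
  "grip_force": 25
}}

```text
time: 1.87
position: [0.5713, -0.0812, 0.1564]
ee_rot: [[-0.009, 0.419, 0.908], [0.002, 0.908, -0.419], [-1.0, -0.002, -0.009]]
contact_force: [-1.0, 0.6, -1.4]
finger_gap: 0.0599
```

Call:
{"api": "servo_tool", "payload": {
  "rows": [1, 0, 0, 0, 0, 1, 0, 0, 0, 0, 1, 0, 0, 0, 0, 1, 0, 0, 0, 0, 1, 0, 0, 0, 0]
}}

```text
time: 2.28
position: [0.5746, -0.0818, 0.1657]
ee_rot: [[0.003, 0.417, 0.909], [-0.001, 0.909, -0.417], [-1.0, 0.001, 0.003]]
contact_force: [0.1, 0.8, 7.8]
finger_gap: 0.0097
```

Call:
{"api": "servo_tool", "payload": {
  "rows": [1, 0, 0, 0, 0, 1, 0, 0, 0, 0, 1, 0, 0, 0, 0, 1, 0, 0, 0, 0, 1, 0, 0, 0, 0]
}}

```text
time: 2.7
position: [0.5745, -0.0818, 0.1656]
ee_rot: [[0.003, 0.417, 0.909], [-0.001, 0.909, -0.417], [-1.0, 0.001, 0.003]]
contact_force: [-0.2, -0.0, 8.3]
finger_gap: 0.0098
```

Call:
{"api": "servo_tool", "payload": {
  "rows": [1, -0.3, 0, 0, 0, 1, 0, 1.6, 0, 0, 1, 0, 1.6, 0, 0, 1, 0, 1.6, 0, 0, 1, 0, 0.8, 0, 0]
}}

```text
time: 3.12
position: [0.5976, -0.0299, 0.166]
ee_rot: [[-0.0, 0.416, 0.909], [-0.0, 0.909, -0.416], [-1.0, -0.0, 0.0]]
contact_force: [3.8, -3.1, -8.9]
finger_gap: 0.0093
```

Call:
{"api": "servo_tool", "payload": {
  "rows": [1, 0, 0.4, 0, 0, 1, 0, 0.4, 0, 0, 1, 0, 0.2, 0, 0, 1, 0, 0, 0, 0, 1, 0, 0, 0, 0]
}}

```text
time: 3.53
position: [0.6013, -0.0218, 0.166]
ee_rot: [[-0.0, 0.416, 0.909], [-0.0, 0.909, -0.416], [-1.0, -0.0, -0.0]]
contact_force: [4.0, -1.2, -10.7]
finger_gap: 0.0092
```

Call:
{"api": "servo_tool", "payload": {
  "rows": [1, 0, 0.2, 0, 0, 1, 0, 0.2, 0, 0, 1, 0, 0.2, 0, 0, 1, 0, 0, 0, 0, 1, 0, 0, 0, 0]
}}

```text
time: 3.95
position: [0.6018, -0.021, 0.1661]
ee_rot: [[-0.005, 0.419, 0.908], [-0.009, 0.908, -0.419], [-1.0, -0.01, -0.001]]
contact_force: [-19.1, -39.0, -1.9]
finger_gap: 0.0092
```

Call:
{"api": "servo_tool", "payload": {
  "rows": [1, 0, -0.45, 0, 0, 0.6, 0, 0, 0, 0, 0.5, 0, 0, 0, 0, 0.4, 0, 0, 0, 0, 0.4, -2, 0, 0, 0]
}}

```text
time: 4.37
position: [0.6008, -0.0199, 0.1835]
ee_rot: [[-0.004, 0.416, 0.909], [0.001, 0.909, -0.416], [-1.0, -0.001, -0.004]]
contact_force: [-0.3, -0.3, -1.5]
finger_gap: 0.0509
```

Call:
{"api": "servo_tool", "payload": {
  "rows": [0.2, -4, -2.0, 0, 0, 0.0, -4, -2.0, 0, 0, 0.0, -3, -2, 0, 0, 0, 0, 0, 0, 0, 0, 0, 0, 0, 0]
}}

```text
time: 4.78
position: [0.5784, -0.0727, 0.2934]
ee_rot: [[0.004, 0.417, 0.909], [-0.0, 0.909, -0.417], [-1.0, 0.001, 0.004]]
contact_force: [0.1, -0.0, -0.6]
finger_gap: 0.0852
```

```bash
python3 - <<'E'
from h import *
im,s=cap('wrist','w2');print(s['time'],s['position'],np.round(s['ee_rot'],4))
E
```

```text
4.7833 [ 0.57838046 -0.07273323  0.29335111] [[ 4.100e-03  4.171e-01  9.089e-01]
 [-5.000e-04  9.089e-01 -4.171e-01]
 [-1.000e+00  1.300e-03  3.900e-03]]
```

View pics/w2.png

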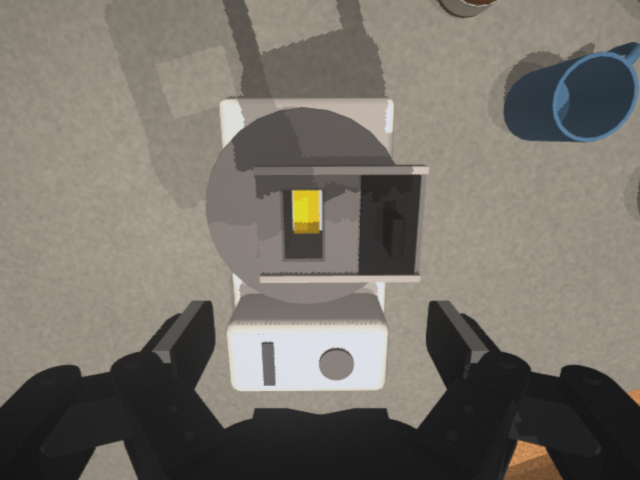

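The cover is now at the deck's +y end (columns 360–420) and the slot is uncovered (columns 283–325, rows 188–260). I'll measure the mouth.

```bash
python3 - <<'E'
from h import *
im,s=cap('wrist','w3');np.savez('w3.npz',p=s['position'],r=s['ee_rot']);print(s['position'],np.round(s['ee_rot'],4),abs(s['qvel']).max())
z=cv2.resize(im[160:285,245:435,::-1],None,fx=4,fy=4,interpolation=2)
cv2.imwrite('pics/z5.png',np.clip(z.astype(float)*1.5,0,255).astype('uint8'))
E
```

```text
[ 0.57816284 -0.07224292  0.29129864] [[ 1.300e-03  4.166e-01  9.091e-01]
 [ 0.000e+00  9.091e-01 -4.166e-01]
 [-1.000e+00  5.000e-04  1.100e-03]] 0.03040597025127442
```

View pics/z5.png

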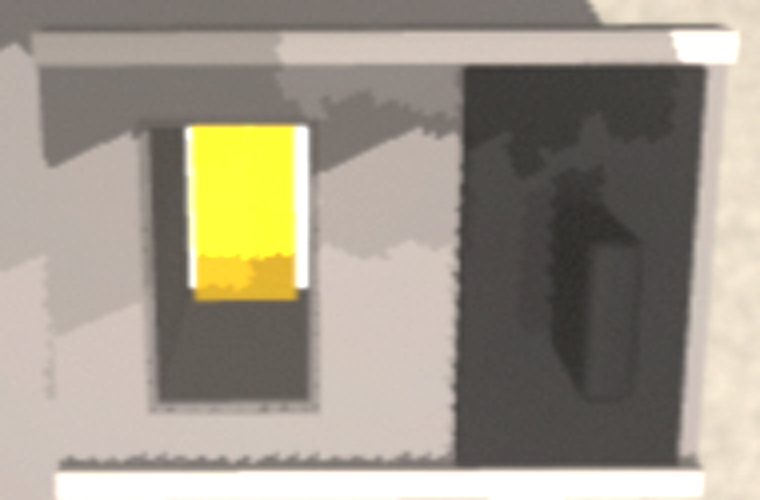

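```bash
python3 - <<'E'
from h import *
d=np.load('w3.npz');s=dict(position=d['p'],ee_rot=d['r']);W=cam('wrist',s)
g=lambda u,v,z: plane(W,245+u/4,160+v/4,z)
def rep(n,p):
    c=np.mean(p,0);print(n,c.round(4),[round(np.linalg.norm(p[i]-p[(i+1)%4]),4) for i in range(4)], [round(float(np.degrees(np.arctan2(*(b-a)[1::-1]))),2) for a,b in ((p[0],p[1]),(p[3],p[2]),(p[0],p[3]),(p[1],p[2]))])
    return c
rep('outer',[g(141,122,.15),g(315,122,.15),g(319,411,.15),g(150,411,.15)])
rep('inner',[g(149,126,.148),g(310,126,.148),g(309,402,.148),g(158,402,.148)])
c=rep('rails',[g(33,34,.155),g(740,32,.155),g(704,499,.155),g(57,503,.155)])
y=np.radians(65.3);print('mouth by rails',c-.0305*np.array([np.cos(y),np.sin(y),0]))
c=rep('cover',[g(463,66,.156),g(706,66,.156),g(680,466,.156),g(456,466,.156)])
rep('fin',[g(590,243,.19),g(638,243,.19),g(634,400,.19),g(583,400,.19)])
E
```

```text
outer [ 0.5724 -0.0858  0.15  ] [np.float64(0.0345), np.float64(0.0608), np.float64(0.0355), np.float64(0.0608)] [65.39, 65.37, -24.61, -23.64]
inner [ 0.5723 -0.0858  0.148 ] [np.float64(0.0322), np.float64(0.0584), np.float64(0.0319), np.float64(0.0584)] [65.39, 65.37, -24.43, -24.7]
rails [ 0.5855 -0.0579  0.155 ] [np.float64(0.1354), np.float64(0.0967), np.float64(0.1362), np.float64(0.0971)] [65.56, 65.75, -24.62, -24.15]
mouth by rails [ 0.57274594 -0.0856221   0.155     ]
cover [ 0.6005 -0.0225  0.156 ] [np.float64(0.0467), np.float64(0.0825), np.float64(0.0467), np.float64(0.0825)] [65.39, 65.37, -23.78, -23.8]
fin [ 0.6007 -0.0226  0.19  ] [np.float64(0.0084), np.float64(0.0291), np.float64(0.0092), np.float64(0.029)] [65.38, 65.37, -23.83, -22.23]
```

Call:
{"api": "servo_tool", "payload": {
  "rows": [0, 0, 3, -1.84, 0, 0, 0, 3, -1.84, 0, 0, 0, 3, -1.84, 0, 0, 0, 3, -1.84, 0, 0, 0, 3, -1.84, 0]
}}

```text
time: 5.3
position: [0.556, 0.1046, 0.2892]
ee_rot: [[-0.002, 0.416, 0.909], [-0.0, 0.909, -0.416], [-1.0, -0.001, -0.002]]
contact_force: [1.5, -0.0, -0.2]
finger_gap: 0.0855
```

Call:
{"api": "servo_tool", "payload": {
  "rows": [0, 0, 3, -1.84, 0, 0, 0, 3, -1.84, 0, 0, 0, 3, -1.84, 0, 0, 0, 3, -1.84, 0, 0, 0, 3, -1.84, 0]
}}

```text
time: 5.72
position: [0.5345, 0.2794, 0.2892]
ee_rot: [[-0.002, 0.415, 0.91], [-0.001, 0.91, -0.415], [-1.0, -0.002, -0.002]]
contact_force: [0.1, 0.2, 0.8]
finger_gap: 0.0854
```

Call:
{"api": "servo_tool", "payload": {
  "rows": [0, 0, 3, -1.84, 0, 0, 0, 3, -1.84, 0, 0, 0, 0, 0, 7, 0, 0, 0, 0, 7, 0, 0, 0, 0, 7]
}}

```text
time: 6.13
position: [0.5262, 0.3484, 0.2887]
ee_rot: [[-0.003, 0.717, 0.697], [-0.001, 0.697, -0.717], [-1.0, -0.003, -0.001]]
contact_force: [-0.1, 0.0, -0.2]
finger_gap: 0.0855
```

Call:
{"api": "servo_tool", "payload": {
  "rows": [0, 0, 0, 0, 7, 0, 0, 0, 0, 4, 0, 0, 0, 0, 0, 0, 0, 0, 0, 0, 0, 0, 0, 0, 0]
}}

```text
time: 6.55
position: [0.5268, 0.3472, 0.29]
ee_rot: [[-0.001, 0.833, 0.553], [-0.001, 0.553, -0.833], [-1.0, -0.001, -0.0]]
contact_force: [0.5, -0.4, 0.4]
finger_gap: 0.0854
```

```bash
python3 - <<'E'
from h import *
im,s=cap('wrist','w4');print(s['time'],s['position'],np.round(s['ee_rot'],4))
np.savez('w4.npz',p=s['position'],r=s['ee_rot'])
E
```

```text
6.55 [0.52684332 0.34718305 0.2899531 ] [[-1.100e-03  8.331e-01  5.532e-01]
 [-6.000e-04  5.532e-01 -8.331e-01]
 [-1.000e+00 -1.300e-03 -1.000e-04]]
```

View pics/w4.png

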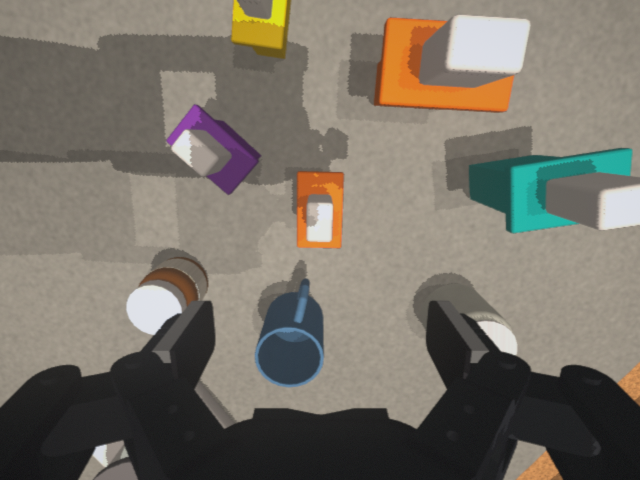

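The small orange pusher (collar columns 297–344, rows 172–248; handle top near (320,222)) is aligned with the view. The jaws close left to right, and there is free space on both sides.

```bash
python3 - <<'E'
from h import *
a=cv2.imread('pics/w4.png')
z=cv2.resize(a[165:255,290:350],None,fx=6,fy=6,interpolation=2);cv2.imwrite('pics/z6.png',z)
E
```

```text
(no output)
```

View pics/z6.png

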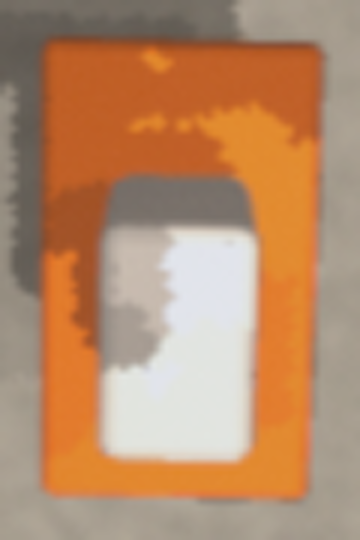

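```bash
python3 - <<'E'
from h import *
d=np.load('w4.npz');s=dict(position=d['p'],ee_rot=d['r']);W=cam('wrist',s);R=d['r'];t=d['p']
g=lambda u,v,z: plane(W,290+u/6,165+v/6,z)
def rep(n,p):
    c=np.mean(p,0);print(n,c.round(4),'tool',(R.T@(c-t)).round(4),[round(np.linalg.norm(p[i]-p[(i+1)%4]),4) for i in range(4)], [round(float(np.degrees(np.arctan2(*(b-a)[1::-1]))),2) for a,b in ((p[0],p[1]),(p[3],p[2]),(p[0],p[3]),(p[1],p[2]))])
rep('collar',[g(42,40,.095),g(323,44,.095),g(306,500,.095),g(42,496,.095)])
rep('handle',[g(103,225,.143),g(260,230,.143),g(252,463,.143),g(101,460,.143)])
print('tooly',np.degrees(np.arctan2(R[1,1],R[0,1])))
E
```

```text
collar [0.5246 0.3485 0.095 ] tool [ 0.195  -0.0009 -0.0023] [np.float64(0.0435), np.float64(0.074), np.float64(0.0434), np.float64(0.074)] [32.81, 32.7, -57.42, -57.5]
handle [0.5248 0.3485 0.143 ] tool [ 0.147  -0.0008 -0.0022] [np.float64(0.0214), np.float64(0.0331), np.float64(0.0212), np.float64(0.0333)] [31.77, 32.42, -57.45, -57.75]
tooly 33.5853004439592
```

Call:
{"api": "servo_tool", "payload": {
  "rows": [0, 3, -0.08, -0.22, 1, 0, 4, 0, 0, 0, 0, 4, 0, 0, 0, 0, 4, 0, 0, 0, 0, 3.4, 0, 0, 0],
  "grip_force": 60
}}

```text
time: 7.02
position: [0.5245, 0.3479, 0.1039]
ee_rot: [[-0.001, 0.843, 0.537], [-0.001, 0.537, -0.843], [-1.0, -0.001, -0.0]]
contact_force: [0.4, -0.2, -1.0]
finger_gap: 0.0854
```

Call:
{"api": "servo_tool", "payload": {
  "rows": [0.4, 0, 0, 0, 0, 0.5, 0, 0, 0, 0, 0.6, 0, 0, 0, 0, 1, 0, 0, 0, 0, 1, 0, 0, 0, 0]
}}

```text
time: 7.43
position: [0.5261, 0.3488, 0.1095]
ee_rot: [[0.003, 0.844, 0.536], [0.002, 0.536, -0.844], [-1.0, 0.003, 0.0]]
contact_force: [-0.1, 0.1, -0.9]
finger_gap: 0.0255
```

Call:
{"api": "servo_tool", "payload": {
  "rows": [1, 0, 0, 0, 0, 1, 0, 0, 0, 0, 1, 0, 0, 0, 0]
}}

```text
time: 7.68
position: [0.5259, 0.3487, 0.1094]
ee_rot: [[0.002, 0.844, 0.536], [0.001, 0.536, -0.844], [-1.0, 0.003, 0.0]]
contact_force: [-2.0, -1.5, 8.2]
finger_gap: 0.0212
```

Call:
{"api": "servo_tool", "payload": {
  "rows": [1, -2, 0, 0, 0, 1, -4, 0, 0, 0, 1, -4, 0, 0, 0, 1, -4, 0, 0, 0, 1, -4, 0, 0, 0]
}}

```text
time: 8.1
position: [0.5249, 0.3481, 0.2899]
ee_rot: [[0.001, 0.844, 0.536], [0.001, 0.536, -0.844], [-1.0, 0.001, 0.0]]
contact_force: [0.8, 0.4, -1.8]
finger_gap: 0.0208
```

Call:
{"api": "servo_tool", "payload": {
  "rows": [1, -3.4, 0, 0, 0, 1, 0, 0, 0, 0, 1, 0, 0, 0, 0, 1, 0, 0, 0, 0]
}}

```text
time: 8.43
position: [0.5251, 0.3482, 0.3205]
ee_rot: [[-0.0, 0.844, 0.536], [-0.0, 0.536, -0.844], [-1.0, -0.0, -0.0]]
contact_force: [0.1, -0.3, -2.7]
finger_gap: 0.0215
```

```bash
python3 - <<'E'
from h import *
im,s=cap('wrist','w5');print(s['time'],s['position'],np.round(s['ee_rot'],4),s['contact_force'])
np.savez('w5.npz',p=s['position'],r=s['ee_rot'])
R=s['ee_rot'];d=np.array([.5725,-.0858,0])-s['position'];print('tool delta',(R.T@d)[1:])
a=np.degrees(np.arctan2(R[1,1],R[0,1]));print('tooly',a)
cap('side','s5')
E
```

```text
8.4333 [0.52509804 0.34819215 0.32050602] [[-1.000e-04  8.443e-01  5.359e-01]
 [-1.000e-04  5.359e-01 -8.443e-01]
 [-1.000e+00 -2.000e-04 -0.000e+00]] [ 0.12365467 -0.32981157 -2.69795241]
tool delta [-0.19249199  0.39181955]
tooly 32.4036871668844
```

View pics/w5.png

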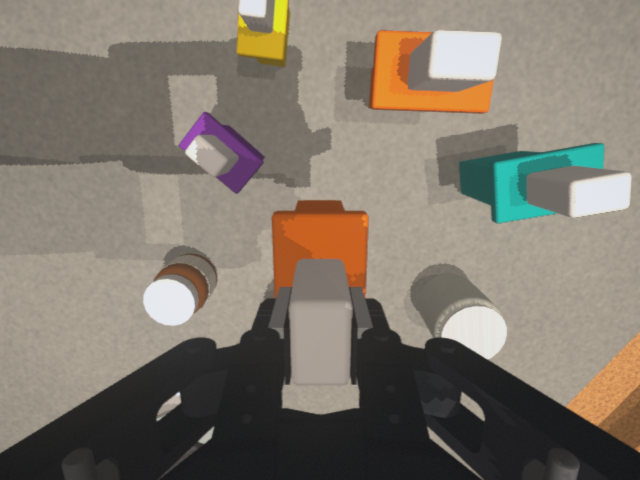

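View pics/s5.png

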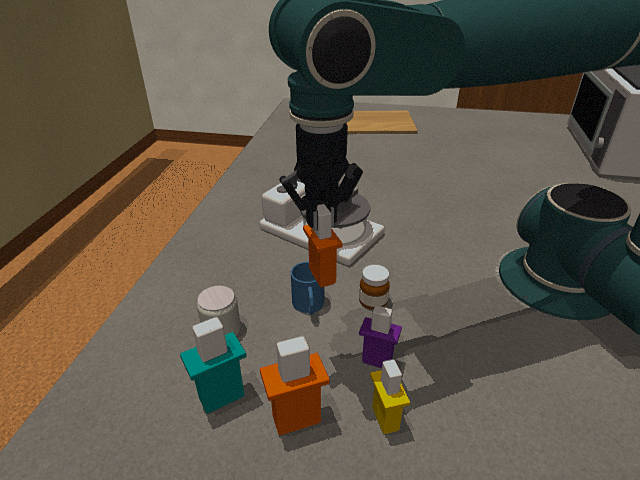

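Call:
{"api": "servo_tool", "payload": {
  "rows": [1, -0.3, -1.6, 3.26, 0, 1, -0.3, -1.6, 3.26, 0, 1, -0.3, -1.6, 3.26, 0, 1, -0.3, -1.6, 3.26, 0, 1, -0.3, -1.6, 3.26, 0]
}}

```text
time: 8.95
position: [0.5446, 0.1662, 0.3347]
ee_rot: [[-0.002, 0.844, 0.536], [-0.0, 0.536, -0.844], [-1.0, -0.002, -0.001]]
contact_force: [0.9, -0.9, -2.0]
finger_gap: 0.0211
```

Call:
{"api": "servo_tool", "payload": {
  "rows": [1, 0, -1.6, 3.26, 0, 1, 0, -1.6, 3.26, 0, 1, 0, -1.6, 3.26, 0, 1, 0, -1.6, 3.26, 0, 1, 0, -1.6, 3.26, 0]
}}

```text
time: 9.37
position: [0.5644, -0.0145, 0.3346]
ee_rot: [[-0.002, 0.844, 0.536], [0.0, 0.536, -0.844], [-1.0, -0.001, -0.001]]
contact_force: [0.1, 1.1, -1.6]
finger_gap: 0.0212
```

Call:
{"api": "servo_tool", "payload": {
  "rows": [1, 0, -1.6, 3.26, 0, 1, 0, -1.6, 3.26, 0, 1, 0, 0, 0, -6.6, 1, 0, 0, 0, -6.6, 1, 0, 0, 0, -6.6]
}}

```text
time: 9.78
position: [0.5725, -0.0857, 0.3343]
ee_rot: [[-0.002, 0.61, 0.793], [0.0, 0.793, -0.61], [-1.0, -0.001, -0.002]]
contact_force: [-0.4, 0.9, -2.6]
finger_gap: 0.0214
```

Call:
{"api": "servo_tool", "payload": {
  "rows": [1, 0, 0, 0, -6.6, 1, 0, 0, 0, -6.6, 1, 0, 0, 0, 0, 1, 0, 0, 0, 0, 1, 0, 0, 0, 0]
}}

```text
time: 10.2
position: [0.5726, -0.0849, 0.3352]
ee_rot: [[-0.001, 0.42, 0.908], [0.0, 0.908, -0.42], [-1.0, -0.0, -0.001]]
contact_force: [0.4, 0.0, -1.1]
finger_gap: 0.0211
```

```bash
cat > st.py <<'E'
from h import *
s=env.read_state();R=s['ee_rot'];d=np.array([.5725,-.0858,.15])-s['position'];print(s['time'],s['position'].round(4),'mouth in tool',(R.T@d).round(4))
print('tooly',np.degrees(np.arctan2(R[1,1],R[0,1])),'tilt',R[:,0].round(4),'F',s['contact_force'].round(1),'foot rel mouth',s['position'][2]-.1094-.15)
E
python3 st.py; python3 - <<'E'
from h import *
im,s=cap('wrist','w6');cap('scene','c6')
E
```

```text
10.2 [ 0.5726 -0.0849  0.3352] mouth in tool [ 0.1852 -0.0009  0.0005]
tooly 65.17086911066895 tilt [-1.e-03  2.e-04 -1.e+00] F [ 0.4  0.  -1.1] foot rel mouth 0.0757561708974305
```

View pics/w6.png

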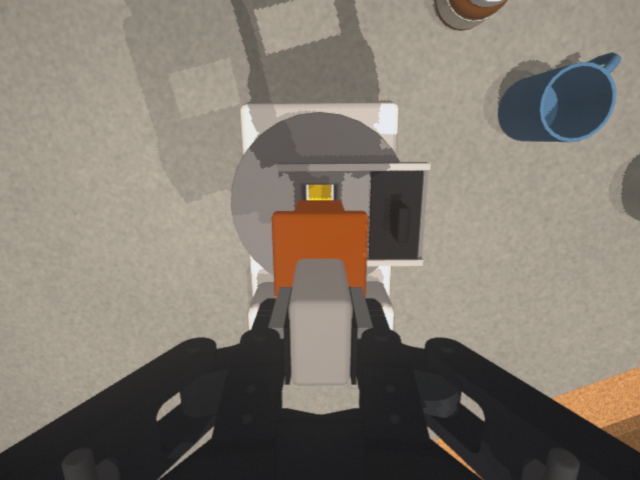

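View pics/c6.png

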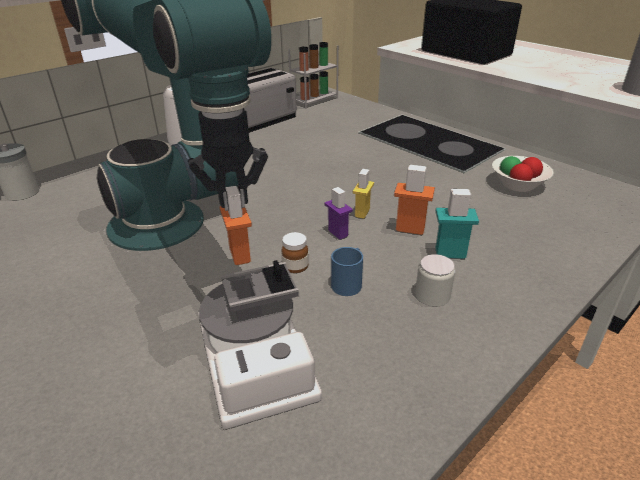

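Pusher is over the slot, aligned. Correct the small offsets and descend.

Call:
{"api": "servo_tool", "payload": {
  "rows": [1, 2, -0.09, 0.07, -0.2, 1, 2, 0, 0, 0, 1, 2, 0, 0, 0, 1, 1, 0, 0, 0, 1, 0, 0, 0, 0]
}}

```text
time: 10.72
position: [0.5724, -0.0859, 0.2634]
ee_rot: [[-0.003, 0.414, 0.91], [0.001, 0.91, -0.414], [-1.0, -0.001, -0.003]]
contact_force: [-1.2, 0.8, -2.0]
finger_gap: 0.0207
```

Call:
{"api": "servo_tool", "payload": {
  "rows": [1, 0, 0, 0, 0, 1, 0, 0, 0, 0, 1, 0, 0, 0, 0]
}}

```text
time: 10.97
position: [0.5734, -0.0861, 0.2673]
ee_rot: [[0.002, 0.413, 0.911], [-0.0, 0.911, -0.413], [-1.0, 0.0, 0.002]]
contact_force: [0.1, 0.8, -2.2]
finger_gap: 0.0216
```

```bash
python3 st.py; python3 - <<'E'
from h import *
im,s=cap('wrist','w7');a,s=cap('scene','c7');b,s=cap('side','d7')
z=np.hstack([cv2.resize(im[140:290,220:370],(400,400)),cv2.resize(a[215:335,190:310],(400,400))])
cv2.imwrite('pics/z7.png',z[:,:,::-1])
E
```

```text
10.9667 [ 0.5734 -0.0861  0.2673] mouth in tool [ 0.1173 -0.0002 -0.0011]
tooly 65.5858963330634 tilt [ 1.9e-03 -4.0e-04 -1.0e+00] F [ 0.1  0.8 -2.2] foot rel mouth 0.007941292191985388
```

View pics/z7.png

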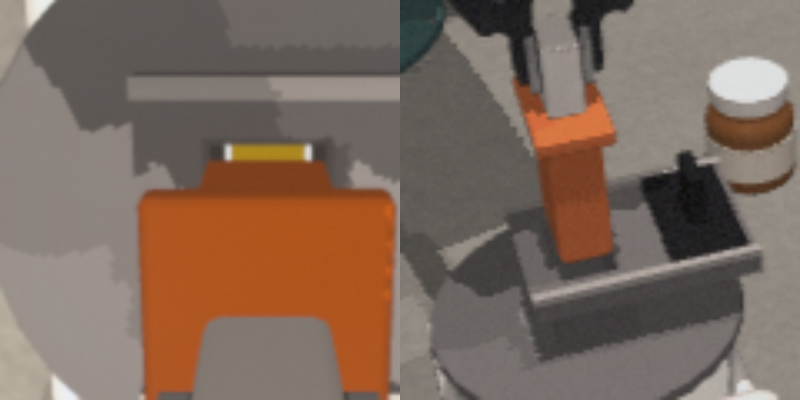

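Foot sits squarely over the slot, 8 mm up. Descending slowly.

Call:
{"api": "servo_tool", "payload": {
  "rows": [1, 0, 0, -0.08, 0, 1, 0.5, 0, 0, 0, 1, 0.5, 0, 0, 0, 1, 0.5, 0, 0, 0, 1, 0, 0, 0, 0]
}}

```text
time: 11.53
position: [0.572, -0.0856, 0.2492]
ee_rot: [[-0.002, 0.413, 0.911], [0.0, 0.911, -0.413], [-1.0, -0.0, -0.002]]
contact_force: [1.4, -0.8, -2.6]
finger_gap: 0.0213
```

```bash
python3 st.py
```

```text
11.5333 [ 0.572  -0.0856  0.2492] mouth in tool [0.0992 0.0001 0.0007]
tooly 65.59867677035034 tilt [-1.7e-03  3.0e-04 -1.0e+00] F [ 1.4 -0.8 -2.6] foot rel mouth -0.010229712715439404
```

Call:
{"api": "servo_tool", "payload": {
  "rows": [1, 1, 0, 0, 0, 1, 1, 0, 0, 0, 1, 1, 0, 0, 0, 1, 1, 0, 0, 0, 1, 1, 0, 0, 0]
}}

```text
time: 11.95
position: [0.5721, -0.0857, 0.1994]
ee_rot: [[-0.001, 0.413, 0.911], [0.0, 0.911, -0.413], [-1.0, -0.0, -0.001]]
contact_force: [-0.4, -0.3, -1.2]
finger_gap: 0.0213
```

Call:
{"api": "servo_tool", "payload": {
  "rows": [1, 0.3, 0, 0, 0, 1, 0.3, 0, 0, 0, 1, 0.3, 0, 0, 0, 1, 0.3, 0, 0, 0, 1, 0.3, 0, 0, 0],
  "grip_force": 80
}}

```text
time: 12.37
position: [0.5724, -0.0857, 0.1859]
ee_rot: [[0.0, 0.413, 0.911], [-0.0, 0.911, -0.413], [-1.0, 0.0, 0.0]]
contact_force: [0.2, -0.5, 1.7]
finger_gap: 0.021
```

```bash
python3 st.py
```

```text
12.3667 [ 0.5724 -0.0857  0.1859] mouth in tool [ 0.0359 -0.0001  0.0001]
tooly 65.59971471775097 tilt [ 4.e-04 -1.e-04 -1.e+00] F [ 0.2 -0.5  1.7] foot rel mouth -0.07345842294921379
```

Foot at the spring plate. Press home.

Call:
{"api": "servo_tool", "payload": {
  "rows": [1, 0.3, 0, 0, 0, 1, 0.3, 0, 0, 0, 1, 0.3, 0, 0, 0, 1, 0.3, 0, 0, 0, 1, 0, 0, 0, 0]
}}

```text
time: 12.78
position: [0.5726, -0.0857, 0.1746]
ee_rot: [[0.001, 0.413, 0.911], [-0.0, 0.911, -0.413], [-1.0, 0.0, 0.001]]
contact_force: [-0.9, -0.7, 6.4]
finger_gap: 0.021
```

Call:
{"api": "servo_tool", "payload": {
  "rows": [1, 0.2, 0, 0, 0, 1, 0.2, 0, 0, 0, 1, 0, 0, 0, 0, 1, 0, 0, 0, 0]
}}

```text
time: 13.12
position: [0.5727, -0.0858, 0.1744]
ee_rot: [[0.004, 0.413, 0.911], [-0.001, 0.911, -0.413], [-1.0, 0.001, 0.004]]
contact_force: [-18.4, 1.3, 40.3]
finger_gap: 0.0206
```

```bash
python3 st.py
```

```text
13.1167 [ 0.5727 -0.0858  0.1744] mouth in tool [ 0.0244 -0.0001 -0.0003]
tooly 65.60164584444504 tilt [ 3.7e-03 -8.0e-04 -1.0e+00] F [-18.4   1.3  40.3] foot rel mouth -0.08497862571608253
```

The collar is seated: the foot is 85 mm below the mouth and the force has jumped. I'll ease the push a little.

Call:
{"api": "servo_tool", "payload": {
  "rows": [1, -0.2, 0, 0, 0, 1, 0, 0, 0, 0, 1, 0, 0, 0, 0, 1, 0, 0, 0, 0, 1, 0, 0, 0, 0]
}}

```text
time: 13.53
position: [0.5727, -0.0858, 0.1745]
ee_rot: [[0.002, 0.413, 0.911], [-0.0, 0.911, -0.413], [-1.0, 0.001, 0.002]]
contact_force: [-9.6, 0.8, 24.0]
finger_gap: 0.0209
```

Call:
{"api": "servo_tool", "payload": {
  "rows": [1, 0, 0, 0, 0, 1, 0, 0, 0, 0, 1, 0, 0, 0, 0, 1, 0, 0, 0, 0, 1, 0, 0, 0, 0]
}}

```text
time: 13.95
position: [0.5726, -0.0858, 0.1745]
ee_rot: [[0.002, 0.413, 0.911], [-0.0, 0.911, -0.413], [-1.0, 0.001, 0.002]]
contact_force: [-8.8, 0.9, 23.8]
finger_gap: 0.0212
```

```bash
python3 st.py; python3 - <<'E'
from h import *
im,s=cap('wrist','w8');a,s=cap('scene','c8');b,s=cap('side','d8');print(s['position'],s['contact_force'])
z=np.hstack([cv2.resize(a[200:340,190:330],(400,400)),cv2.resize(b[120:260,250:390],(400,400))])
cv2.imwrite('pics/z8.png',z[:,:,::-1])
E
```

```text
13.95 [ 0.5726 -0.0858  0.1745] mouth in tool [ 0.0245 -0.0001 -0.0002]
tooly 65.59897728762833 tilt [ 2.5e-03 -5.0e-04 -1.0e+00] F [-8.8  0.9 23.8] foot rel mouth -0.08492191124967358
[ 0.57263395 -0.08575216  0.17446295] [-9.33289939  1.57661555 23.87811399]
```

View pics/z8.png

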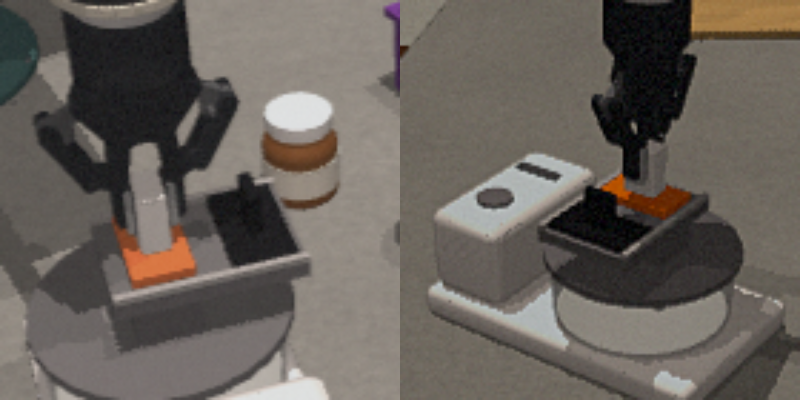

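View pics/w8.png

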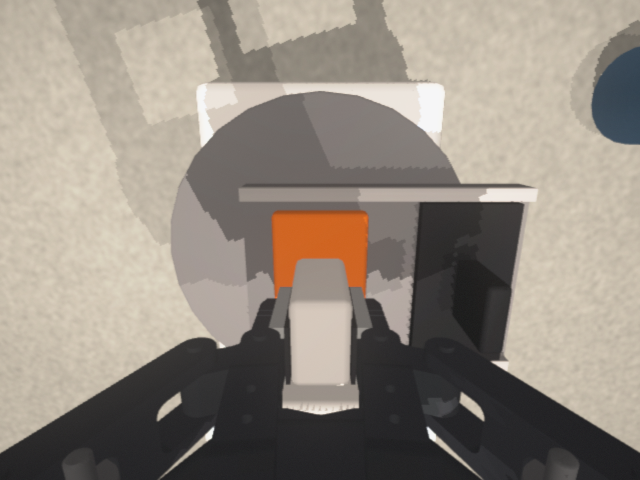

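The collar lies flat on the deck between the rails (wrist view, columns 273–367). The cover is still at its open end (columns 415–523) and everything is at rest. Handing in.

```bash
python3 -c "
from station import env
print(env.close_job())"
```

```text
the job is handed in; nothing more can be done
None
```

I slid the dust cover fully open, then passed the small orange pusher foot first down the chute. I handed the job in at about 14 s, still gripping the pusher and holding it pressed home. No verdict is reported.

- **Cover:** I moved it by its fin until it hit the stop, with about 40 N of reaction on the tool. Measured afterwards, it was about 69 mm from the mouth, and the last pictures still show it at its open end.
- **Pusher:** The foot is about 85 mm below the mouth, worked out from the tool height, so the collar is on the deck. It is within 0.3 mm of the measured chute axis, about 0.2° off the slot's line, and the tool is within 0.003 rad of vertical.
- **Hold:** The grip was set to 80 N, with a steady upward reaction of about 24 N, and the arm was at rest. Pressing home briefly gave about 40 N, so I eased the push by 2 mm.
- **Mug, jar and canister:** I never touched them. They looked in place in the scene view before the insertion, but I did not measure their positions again at the end.

**Camera disagreement:** The scene and side cameras differed by about 10 mm, so I took the final positions from close wrist views. Those matched the given sizes to within about 1.5 mm.

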